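# Index the dish turntable to the ring light

### The arm

A 6-joint arm with a two-finger parallel gripper is mounted at the origin on the work surface. World frame = base frame: x ahead of the robot, y to its left, z up, the work surface at z = 0. Lengths are in m, angles in degrees, forces in N, time in s.
With the tool pointing down it reaches from about 0.25 to 0.85 m from the base axis. Payload 12.5 kg.
Tool frame: the origin (TCP) lies at the very end of the fingers, on their centre line; the grasp point (between the pads) lies 19 mm behind it (robot.hold_point_z is the distance from the TCP to the grasp point, in m); z points along the fingers, y is the direction in which the jaws open and shut (so a half turn about z gives the same grasp; the last joint's range is limited). The gripper opens to 93 mm and grips with 3 to 60 N. Pads are 15 mm wide; open, the fingers measure 128 mm over their backs; the gripper's body (75 mm by 188 mm) begins 65 mm behind the grasp point.
Start: joints at [61.559, 20.094, 94.641, -0, 65.266, -4.847], TCP at [0.22, 0.504, 0.219] pointing down, gripper open.
Joint ranges: [-157.81, 157.81], [-45, 120.19], [0.68, 151.7], [-89.99, 269.99], [4.06, 180], [-164.3, 164.3]. Speed limits (degrees/s): [127.2, 127.2, 159.86, 180, 180, 180].

### API

Orientations are given as a 3x3 rotation matrix whose columns are the frame's x, y, z axes.
In Python, from station import robot, camera, get_calibration, job_done, spotter gives the robot as it stands.
- The arm moves only by the shell command python3 -m inch 'ROWS' [FORCE]. ROWS is JSON, a list of rows, each a list of 7 numbers: the finger opening in mm, from 0 to 93, then the shift along the tool's x, y, z in units of 60 mm (1.0 is 60 mm), then the turn, a rotation vector about the tool's x, y, z in units of 10 degrees (1.0 is 10 degrees). A call has 1 to 20 rows; each row shifts and turns the commanded pose from where the row before left it, along the tool's axes as they then stand; what a row does not reach is not made up. A row lasts 1/8 s, in which the tool goes at most 62.5 mm and 10.7 degrees, less where a joint would pass 70% of its speed; a pose out of reach is approached as far as the arm can. A call is refused whole if a number of a shift passes 1 or a number of a turn 1, either way. A call with a gripper value outside its range is refused whole. The fingers move at their own pace and stop on an object; FORCE is the grip in N (left out, the last holds). Time passes only in rows, so rows that do not move let the fingers close. It gives the time, the measured TCP pose, the force and the opening at its end, in the units of the state.
- robot.get_obs(): the state, without advancing time (a new reading comes with each control period).
- camera(name): name is "scene" or "top" or "wrist"; returns the picture (400x640x3 uint8, blue, green, red); there is no depth.
- get_calibration(name): a dict with "vertical_fov" (degrees; the focal length in pixels is half the picture's height over the tangent of half this angle, whatever the lens; pixels are square), "cx", "cy" (the principal point, pixels), "dist" ([k1, k2, p1, p2, k3] as OpenCV has them; the pictures are not rectified), "eye" and "rotation" of the camera in the world. Camera axes: x right, y up, looking along -z (the intrinsics and any distortion apply to the point x, -y, -z); pixel columns grow to the right and rows downward; lengths in m; the calibration is good to about 2 mm. A picture is of the moment at which its call begins: read the wrist's pose just before it. get_calibration takes no time and is no camera call; for the wrist camera it gives the pose at the moment of the call.
- job_done(): hands the job in, once; it reports no verdict.
Trained networks look in the newest picture that a camera, given by its name, has taken for a name from the list of things; names that differ only in an ending like _2 or _b are one class to them, and where a whole thing is asked for, a point or a joint stands for the part that bears it (a point fixed in the world has none). Each returns a list of dicts, best first, with "confidence" (0 to 1); they miss things now and then, are a little off and sometimes report something else, mostly with a low value. They report only what shows in the picture. A call takes as long as a camera call.
- spotter.masks_of(target, camera): "region" (400x640 bool, what is visible of it) and "xy" ([column, row] as shares, 0 to 1, of the picture: columns of its width, rows of its height, amid what is visible of it).
- spotter.mark_of(target, camera): "xy" ([column, row] as shares, 0 to 1, of the picture: columns of its width, rows of its height: a listed point, or the origin of a listed thing).
The state is a dict: "clock": time; "joint_pos": joint angles; "joint_vel": joint speeds; "joint_torque": joint torques, N m; "position": TCP position; "tcp_rot": TCP orientation; "contact_force": force on the tool from outside, world axes, zero at the start; "torque": the same for the moment, N m; "gripper_width": opening from 0.0 (shut) to 1.0 (fully open).
Only numpy, scipy, OpenCV 4.12 (cv2) and the standard library are available. Lean on these libraries where they do the work, as an engineer would, in place of code of your own. Each camera call takes 0.05 s, during which the arm holds its last target.

### The job

Push the ratchet lever of the dish turntable through full strokes, one tooth at a time, until the tall capped pot stands under the ring light. Turn the table with the lever alone, never by touching the table or what stands on it; then let go of the lever.

Things in the scene. Friction and masses are not known exactly. Their poses are not given: they have to be found in the camera images.
- turntable: Steel disc, 216 mm across, 240 over its 18 rim saw teeth, top 44 mm above the bench; carries five shallow dishes (12 mm tall) and one tall pot, fixed to it, 80 mm from its vertical axis. Origin: on the axis at bench height; x points to the pot, z up. A full stroke turns it one tooth (20 deg) counter-clockwise from above, the first one 8 to 28 deg; friction holds it and it never goes back.
- pot (a point): Centre of the top of the tall pot, the only tall vessel on the disc: clear, white cap, 35 mm across, 45 mm tall, top 89 mm above the bench. It starts 38 to 86 degrees short (clockwise) of the ring light: 2 to 5 strokes. Full strokes leave it within about 2 degrees of the light.
- light_spot (a point): Point straight below the middle of the ring light at the height of the pot's top, 80 mm from the turntable's axis, fixed. The white horizontal ring (52 mm clear inside, 118 mm above the bench) hangs from a steel column 170 mm from the axis, on the side away from the lever (towards +y).
- lever_grip (a point): Black upright round grip at the end of the ratchet lever, on the turntable's -y side: 22 mm across, from 22 to 80 mm above the bench, 175 mm from the turntable's axis. This point is on its centre line at 60 mm height and moves with it. The lever arm below is flat, its top at 22 mm. Teeth and pawl lie 105 to 145 mm from the axis, up to 46 mm high.
- index_lever (a joint): Swing of the lever about the turntable's axis: 0 at its home stop (at rest), growing counter-clockwise from above (grip pushed roughly to +x) to a hard stop at 0.49 rad (28 deg, 85 mm path): a full stroke. Pushing needs 2 to 4 N at the grip; a spring of 1 to 2 N brings it home when let go or backed away from, and the turntable stays.

How it is judged (in metres and radians):
At the end, for the whole second after the job is handed in: The tall pot's centre is within 14 mm (10 degrees, half a tooth) of the point under the middle of the ring light and the turntable is at rest (horizontal distance between pot and light_spot below 0.014 m and angular speed of turntable below 0.1 rad/s); the robot touches nothing.
It fails at once if the robot pushes on the turntable or anything on it (over 1.5 N) (contact force between any of the fingers, the arm and turntable above 1.5 N).
It also fails if it takes over 48 s, if anything falls off the work surface, if the arm or the gripper's body presses on something with over 40 N, if the wrist force passes 120 N, or if a joint passes its speed limit or range.

## Working session

There is one attempt and no reset: what is moved stays moved. The work goes in short steps, Python scripts to look and compute and a shell command to move; the robot and the scene stay as the last step left them, time stands still between calls to the robot, and variables do not carry over. Pictures are saved under pics/ and viewed, and the job is handed in when it is done.

```bash
ls; mkdir -p pics; cat > h.py <<'E'
import numpy as np, cv2
from station import robot, camera, get_calibration, job_done, spotter
def ray(cal,px):
    f=200/np.tan(np.radians(cal["vertical_fov"])/2)
    K=np.array([[f,0,cal["cx"]],[0,f,cal["cy"]],[0,0,1]])
    u=cv2.undistortPoints(np.array([[px]],float),K,np.array(cal["dist"],float))[0,0]
    d=np.array(cal["rotation"])@np.array([u[0],-u[1],-1]); return np.array(cal["eye"]),d/np.linalg.norm(d)
def atz(cal,px,z):
    e,d=ray(cal,px); return e+d*(z-e[2])/d[2]
def tri(rs):
    A=0;b=0
    for e,d in rs:
        P=np.eye(3)-np.outer(d,d);A=A+P;b=b+P@e
    p=np.linalg.solve(A,b); return p,[np.linalg.norm((np.eye(3)-np.outer(d,d))@(p-e)) for e,d in rs]
E
python3 - <<'E'
from h import *
np.set_printoptions(precision=4,suppress=True)
o=robot.get_obs(); print(o["clock"],o["position"],o["tcp_rot"],robot.hold_point_z)
R={}
for n in ["scene","top","wrist"]:
    c=get_calibration(n); cv2.imwrite(f"pics/a_{n}.png",camera(n)); print(n,c["eye"])
    for t,z in [("pot",.089),("lever_grip",.06),("light_spot",.089),("turntable",0)]:
        for r in spotter.mark_of(t,n)[:2]:
            p=np.array(r["xy"])*[640,400]; print(t,r["confidence"],p,atz(c,p,z))
            if r["confidence"]>.3: R.setdefault(t,[]).append(ray(c,p))
for t in R:
    if len(R[t])>1: print(t,tri(R[t]))
print(robot.get_obs()["clock"])
E
```

```text
pics
0.0 [0.22   0.5037 0.2181] [[-0.9164  0.4002 -0.0006]
 [ 0.4002  0.9164 -0.001 ]
 [ 0.0001 -0.0011 -1.    ]] 0.0188
scene [ 0.9156 -0.4428  0.499 ]
pot 0.97 [388.608 199.8  ] [0.6354 0.0988 0.089 ]
lever_grip 0.56 [246.528 301.6  ] [ 0.5932 -0.1529  0.06  ]
light_spot 0.89 [355.2  185.08] [0.5758 0.1016 0.089 ]
light_spot 0.34 [244.48 302.68] [ 0.6138 -0.1747  0.089 ]
turntable 0.58 [336.704 264.68 ] [0.6015 0.0229 0.    ]
top [0.5104 0.0434 0.7204]
pot 0.94 [302.592 144.92 ] [0.6343 0.0909 0.089 ]
lever_grip 0.68 [461.632 175.2  ] [ 0.5946 -0.1501  0.06  ]
light_spot 0.88 [296.384 185.88 ] [0.5737 0.0991 0.089 ]
turntable 0.97 [346.432 173.32 ] [0.6041 0.0239 0.    ]
wrist [0.1508 0.5345 0.3855]
pot (array([0.6359, 0.0922, 0.0923]), [np.float64(0.002672104694331631), np.float64(0.002672104694331493)])
lever_grip (array([ 0.5937, -0.1514,  0.0591]), [np.float64(0.0014870359065480474), np.float64(0.001487035906547908)])
light_spot (array([0.5675, 0.0255, 0.0484]), [np.float64(0.08166599658427975), np.float64(0.14972816313170312), np.float64(0.0774714608462446)])
turntable (array([0.6029, 0.0231, 0.0008]), [np.float64(0.0013340176046808291), np.float64(0.0013340176046809694)])
0.75
```

View pics/a_scene.png

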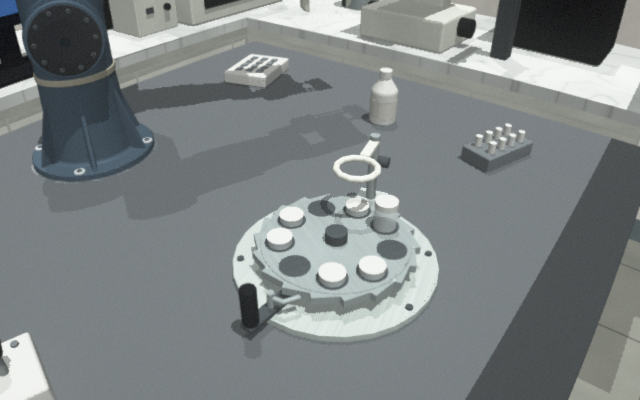

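View pics/a_top.png

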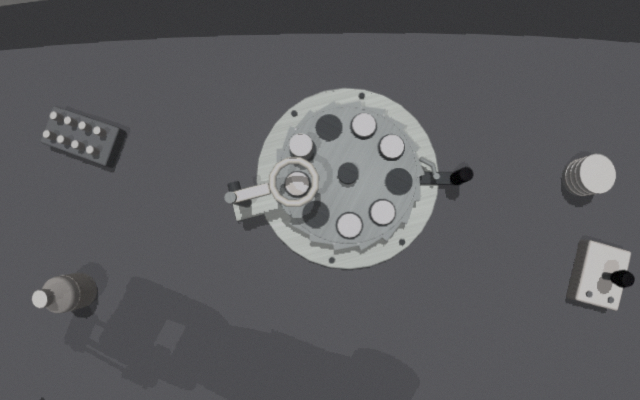

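The top view shows the turntable axis at about (346,173), the lever grip at (461,175), the pot at (302,145) and the ring at (295,183). The pot is about 45° short of the light, so I expect two strokes. I'll shut the fingers, turn the tool 70° and travel high to a point behind the grip.

```bash
python3 -m inch '[[0,0,0,0,0,0,1],[0,0,0,0,0,0,1],[0,0,0,0,0,0,1],[0,0,0,0,0,0,1],[0,0,0,0,0,0,1],[0,0,0,0,0,0,1],[0,0,0,0,0,0,1],[0,0,0,0,0,0,0]]' 20
python3 -m inch '[[0,-0.4,0.24,0,0,0,0],[0,-0.8,0.47,0,0,0,0],[0,-0.8,0.47,0,0,0,0],[0,-0.8,0.47,0,0,0,0],[0,-0.8,0.47,0,0,0,0],[0,-0.8,0.47,0,0,0,0],[0,-0.8,0.47,0,0,0,0],[0,-0.8,0.47,0,0,0,0],[0,-0.8,0.47,0,0,0,0],[0,-0.8,0.47,0,0,0,0],[0,-0.8,0.47,0,0,0,0],[0,-0.8,0.47,0,0,0,0],[0,-0.8,0.47,0,0,0,0],[0,-0.4,0.24,0,0,0,0],[0,0,0,0,0,0,0]]'
python3 - <<'E'
from h import *
np.set_printoptions(precision=4,suppress=True)
o=robot.get_obs(); print(o["clock"],o["position"],o["tcp_rot"],o["contact_force"],o["gripper_width"])
c=get_calibration("wrist"); im=camera("wrist"); cv2.imwrite("pics/b.png",im)
for t,z in [("lever_grip",.06),("turntable",0)]:
    for r in spotter.mark_of(t,"wrist")[:2]:
        p=np.array(r["xy"])*[640,400]; print(t,r["confidence"],p,atz(c,p,z))
E
```

```text
clock: 1.75
position: [0.2201, 0.504, 0.2187]
tcp_rot: [[0.062, 0.998, -0.0], [0.998, -0.062, 0.0], [0.0, -0.0, -1.0]]
contact_force: [0.2, -0.6, 0.6]
gripper_width: 0.191
clock: 3.62
position: [0.5477, -0.1431, 0.2182]
tcp_rot: [[0.061, 0.998, -0.0], [0.998, -0.061, 0.0], [0.0, -0.0, -1.0]]
contact_force: [0.1, 0.7, 0.1]
gripper_width: 0.002
3.625 [ 0.5477 -0.1431  0.2182] [[ 0.0609  0.9981 -0.0003]
 [ 0.9981 -0.0609  0.    ]
 [ 0.     -0.0003 -1.    ]] [0.0641 0.7019 0.1496] 0.002475656425788977
lever_grip 0.97 [365.376 189.6  ] [ 0.5937 -0.1506  0.06  ]
turntable 0.76 [353.6  13.8] [0.5937 0.023  0.    ]
```

View pics/b.png

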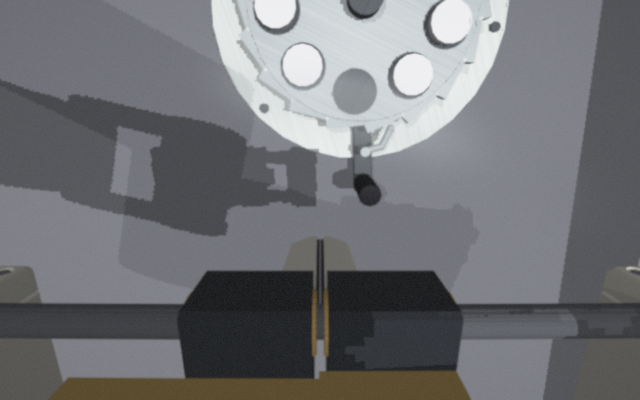

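```bash
python3 -m inch '[[0,-0.04,0,0.5,0,0,0],[0,-0.04,0,0.9,0,0,0],[0,0,0,0.9,0,0,0],[0,0,0,0.63,0,0,0],[0,0,0,0,0,0,0]]'
python3 -m inch '[[0,0,0.1,0,0,0,0],[0,0,0.1,0,0,0,0],[0,0,0,0,0,0,0]]'
python3 - <<'E'
from h import *
np.set_printoptions(precision=4,suppress=True)
c=get_calibration("wrist"); im=camera("wrist"); cv2.imwrite("pics/c.png",im)
for n in ["wrist","scene"]:
  if n=="scene": c=get_calibration(n); camera(n)
  for r in spotter.mark_of("lever_grip",n)[:2]:
        p=np.array(r["xy"])*[640,400]; print(r["confidence"],p,atz(c,p,.06))
E
```

```text
clock: 4.4
position: [0.5455, -0.1451, 0.0411]
tcp_rot: [[0.061, 0.998, -0.004], [0.998, -0.061, 0.002], [0.001, -0.004, -1.0]]
contact_force: [0.3, -0.7, 0.3]
gripper_width: 0.007
clock: 4.78
position: [0.5602, -0.1475, 0.0441]
tcp_rot: [[0.062, 0.998, 0.002], [0.998, -0.062, -0.001], [-0.001, 0.002, -1.0]]
contact_force: [-0.2, 0.2, -0.0]
gripper_width: 0.005
0.79 [388.224 271.48 ] [ 0.5946 -0.1534  0.06  ]
0.95 [247.808 303.2  ] [ 0.5962 -0.1539  0.06  ]
```

View pics/c.png

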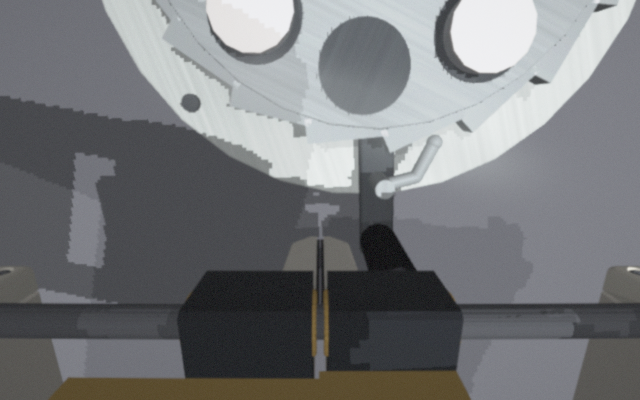

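The grip is right of the closed fingers, its base at about (380,245), and still a few mm from contact. I'll shift 4 mm outwards and start the stroke along the arc.

```bash
python3 -m inch '[[0,-0.07,0.05,0,0,0,0],[0,0,0.1,0,0,0,0],[0,0,0,0,0,0,0]]'
python3 -m inch '[[0,-0.015,0.102,0,0,0,-0.2],[0,-0.015,0.102,0,0,0,-0.2],[0,-0.015,0.102,0,0,0,-0.2],[0,-0.015,0.102,0,0,0,-0.2],[0,-0.015,0.102,0,0,0,-0.2],[0,-0.015,0.102,0,0,0,-0.2],[0,0,0,0,0,0,0]]'
python3 - <<'E'
from h import *
np.set_printoptions(precision=4,suppress=True)
A=np.array([.6035,.0235])
for n in ["wrist","scene"]:
  c=get_calibration(n); im=camera(n); cv2.imwrite(f"pics/d_{n}.png",im)
  for t,z in [("lever_grip",.06),("pot",.089)]:
   for r in spotter.mark_of(t,n)[:2]:
        p=np.array(r["xy"])*[640,400]; q=atz(c,p,z); d=q[:2]-A; print(n,t,r["confidence"],p,q,np.degrees(np.arctan2(d[1],d[0])),np.hypot(*d))
E
```

```text
clock: 5.35
position: [0.5682, -0.1522, 0.0428]
tcp_rot: [[0.063, 0.998, -0.0], [0.998, -0.063, -0.0], [-0.0, -0.0, -1.0]]
contact_force: [-1.1, -0.1, 0.7]
gripper_width: 0.006
clock: 6.22
position: [0.6051, -0.1566, 0.0428]
tcp_rot: [[-0.147, 0.989, 0.0], [0.989, 0.147, -0.0], [-0.0, 0.0, -1.0]]
contact_force: [-1.7, -0.3, 0.0]
gripper_width: 0.007
wrist lever_grip 0.7 [374.592 259.52 ] [ 0.6316 -0.1493  0.06  ] -80.74916523410712 0.17505721053596562
scene lever_grip 0.71 [275.072 312.   ] [ 0.6309 -0.1444  0.06  ] -80.74769827380479 0.17016258450401622
scene pot 0.91 [383.808 198.08 ] [0.6277 0.0983 0.089 ] 72.07085939961698 0.07859769306521171
```

View pics/d_wrist.png

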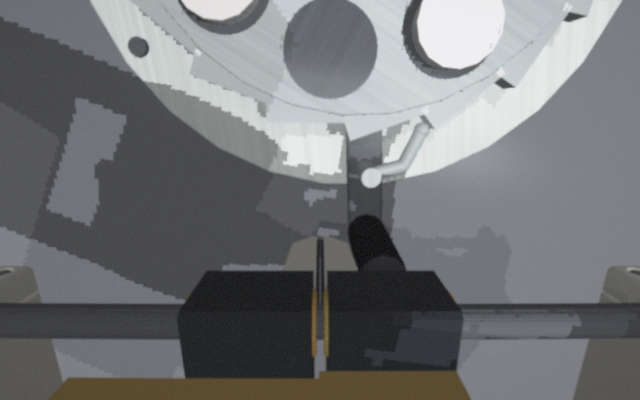

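View pics/d_scene.png

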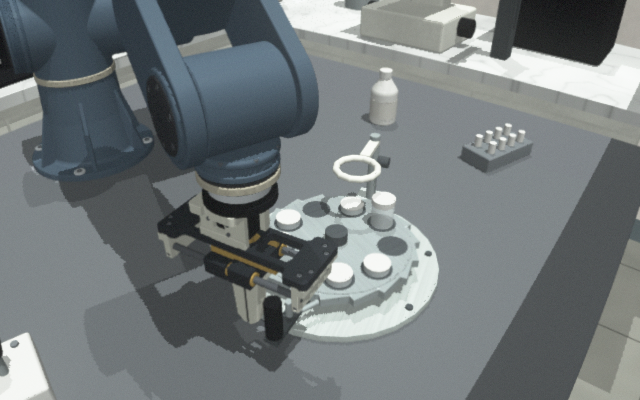

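The fingers sit squarely behind the grip. The lever is about 12° round and the pot is moving with it. I'll carry on to the hard stop.

```bash
python3 -m inch '[[0,-0.015,0.102,0,0,0,-0.2],[0,-0.015,0.102,0,0,0,-0.2],[0,-0.015,0.102,0,0,0,-0.2],[0,-0.015,0.102,0,0,0,-0.2],[0,-0.015,0.102,0,0,0,-0.2],[0,-0.015,0.102,0,0,0,-0.2],[0,-0.015,0.102,0,0,0,-0.2],[0,0,0,0,0,0,0]]'
python3 -m inch '[[0,-0.007,0.05,0,0,0,-0.1],[0,0,0,0,0,0,0]]'
python3 -m inch '[[0,-0.007,0.04,0,0,0,-0.1],[0,0,0,0,0,0,0]]'
python3 -m inch '[[0,0,0.03,0,0,0,0],[0,0,0,0,0,0,0]]'
cat > m.py <<'E'
from h import *
import sys
np.set_printoptions(precision=4,suppress=True)
A=np.array([.6035,.0235])
for n in ["wrist","scene","top"]:
  c=get_calibration(n); im=camera(n); cv2.imwrite(f"pics/{sys.argv[1]}_{n}.png",im)
  for t,z in [("lever_grip",.06),("pot",.089),("light_spot",.089)]:
   for r in spotter.mark_of(t,n)[:1]:
        p=np.array(r["xy"])*[640,400]; q=atz(c,p,z); d=q[:2]-A; print(n,t,r["confidence"],p.round(),q,np.degrees(np.arctan2(d[1],d[0])).round(1),np.hypot(*d).round(4))
o=robot.get_obs(); print(o["clock"],o["contact_force"])
E
python3 m.py e
```

```text
clock: 7.52
position: [0.6481, -0.152, 0.0428]
tcp_rot: [[-0.382, 0.924, 0.001], [0.924, 0.382, -0.0], [-0.0, 0.0, -1.0]]
contact_force: [-1.7, 0.7, 0.6]
gripper_width: 0.004
clock: 7.78
position: [0.6506, -0.1513, 0.0428]
tcp_rot: [[-0.397, 0.918, 0.0], [0.918, 0.397, -0.0], [-0.0, 0.0, -1.0]]
contact_force: [-3.0, -0.7, -0.1]
gripper_width: 0.004
clock: 8.02
position: [0.653, -0.1507, 0.0428]
tcp_rot: [[-0.414, 0.91, -0.0], [0.91, 0.414, 0.0], [0.0, 0.0, -1.0]]
contact_force: [-2.9, 0.7, 0.8]
gripper_width: 0.005
clock: 8.28
position: [0.6547, -0.1499, 0.0428]
tcp_rot: [[-0.413, 0.911, 0.0], [0.911, 0.413, -0.0], [-0.0, 0.0, -1.0]]
contact_force: [-3.5, -0.1, -1.2]
gripper_width: 0.007
wrist lever_grip 0.96 [374. 253.] [ 0.6765 -0.1327  0.06  ] -65.0 0.1724
wrist light_spot 0.31 [375. 253.] [ 0.6665 -0.1226  0.089 ] -66.7 0.1591
scene lever_grip 0.7 [313. 324.] [ 0.677  -0.1325  0.06  ] -64.8 0.1724
scene pot 0.68 [376. 189.] [0.6071 0.1112 0.089 ] 87.6 0.0877
scene light_spot 0.82 [356. 185.] [0.5767 0.1022 0.089 ] 108.8 0.0832
top lever_grip 0.55 [450. 119.] [ 0.6814 -0.1346  0.06  ] -63.8 0.1763
top pot 0.81 [292. 165.] [0.6047 0.1054 0.089 ] 89.1 0.082
top light_spot 0.8 [295. 185.] [0.5749 0.1008 0.089 ] 110.3 0.0824
8.875 [-1.8371 -0.0221 -0.7781]
```

```bash

python3 -m inch '[[0,0,0.03,0,0,0,0],[0,0,0,0,0,0,0]]'
python3 -m inch '[[0,0,0.03,0,0,0,0],[0,0,0,0,0,0,0]]'
python3 - <<'E'
from station import robot
o=robot.get_obs();print(o["contact_force"],o["position"])
E
```

```text
clock: 9.12
position: [0.656, -0.1493, 0.0428]
tcp_rot: [[-0.413, 0.911, -0.001], [0.911, 0.413, -0.0], [0.0, -0.001, -1.0]]
contact_force: [-4.8, -1.4, 2.1]
gripper_width: 0.004
clock: 9.38
position: [0.6569, -0.1488, 0.0427]
tcp_rot: [[-0.413, 0.911, -0.002], [0.911, 0.413, -0.0], [0.001, -0.002, -1.0]]
contact_force: [-9.3, -2.4, 4.5]
gripper_width: 0.007
[-9.29684778 -2.35911929  4.49949254] [ 0.65692049 -0.14884583  0.04274654]
```

The force has risen to about 10 N, so the stop is reached, and the pot is at about 89° with the light at about 110°. One more tooth is needed. I'll back away along the arc and let the lever come home.

```bash

python3 -m inch '[[0,0,-0.1,0,0,0,0],[0,0.04,-0.203,0,0,0,0.4],[0,0.04,-0.203,0,0,0,0.4],[0,0.04,-0.203,0,0,0,0.4],[0,0.04,-0.203,0,0,0,0.4],[0,0.04,-0.203,0,0,0,0.4],[0,0.04,-0.203,0,0,0,0.4],[0,0.04,-0.203,0,0,0,0.4],[0,0,-0.25,0,0,0,0],[0,0,-0.1,0,0,0,0],[0,0,0,0,0,0,0]]'
python3 m.py f
```

```text
clock: 10.75
position: [0.5458, -0.1517, 0.0431]
tcp_rot: [[0.063, 0.998, 0.001], [0.998, -0.063, -0.0], [-0.0, 0.001, -1.0]]
contact_force: [0.7, 0.0, -0.5]
gripper_width: 0.006
wrist lever_grip 0.76 [417. 263.] [ 0.594  -0.1536  0.06  ] -93.1 0.1773
scene lever_grip 0.69 [334. 264.] [ 0.636 -0.035  0.06 ] -60.9 0.0669
scene pot 0.91 [375. 192.] [0.6103 0.1035 0.089 ] 85.1 0.0803
scene light_spot 0.57 [353. 185.] [0.5733 0.0987 0.089 ] 111.9 0.0811
top lever_grip 0.76 [460. 175.] [ 0.5952 -0.1469  0.06  ] -92.8 0.1706
top pot 0.69 [293. 165.] [0.6041 0.104  0.089 ] 89.5 0.0805
top light_spot 0.79 [294. 184.] [0.577  0.1024 0.089 ] 108.6 0.0832
11.35 [-0.4171 -0.508   0.4768]
```

View pics/f_scene.png

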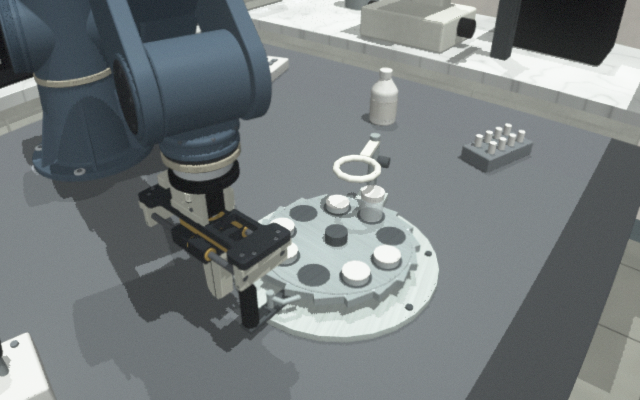

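View pics/f_top.png

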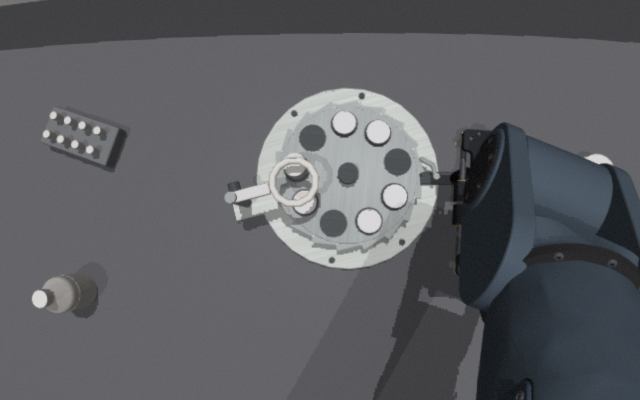

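The lever is home, with its grip at (460,175) in the top view. The pot is at (293,165), partly behind the ring's upper edge, about 20° short. Now the second stroke.

```bash

python3 -m inch '[[0,0,0.13,0,0,0,0],[0,0,0.12,0,0,0,0],[0,0,0.12,0,0,0,0],[0,-0.015,0.102,0,0,0,-0.2],[0,-0.015,0.102,0,0,0,-0.2],[0,-0.015,0.102,0,0,0,-0.2],[0,-0.015,0.102,0,0,0,-0.2],[0,-0.015,0.102,0,0,0,-0.2],[0,-0.015,0.102,0,0,0,-0.2],[0,0,0,0,0,0,0]]'
python3 -m inch '[[0,-0.015,0.102,0,0,0,-0.2],[0,-0.015,0.102,0,0,0,-0.2],[0,-0.015,0.102,0,0,0,-0.2],[0,-0.015,0.102,0,0,0,-0.2],[0,-0.015,0.102,0,0,0,-0.2],[0,-0.015,0.102,0,0,0,-0.2],[0,-0.015,0.102,0,0,0,-0.2],[0,0,0,0,0,0,0]]'
python3 -m inch '[[0,-0.007,0.05,0,0,0,-0.1],[0,-0.007,0.04,0,0,0,-0.1],[0,0,0.03,0,0,0,0],[0,0,0,0,0,0,0]]'
python3 -m inch '[[0,0,0.03,0,0,0,0],[0,0,0,0,0,0,0]]'
python3 -m inch '[[0,0,0.03,0,0,0,0],[0,0,0,0,0,0,0]]'
```

```text
clock: 12.6
position: [0.6047, -0.1575, 0.0428]
tcp_rot: [[-0.147, 0.989, 0.0], [0.989, 0.147, -0.0], [-0.0, 0.0, -1.0]]
contact_force: [-1.6, 0.0, -0.1]
gripper_width: 0.005
clock: 13.6
position: [0.6478, -0.1528, 0.0428]
tcp_rot: [[-0.382, 0.924, 0.001], [0.924, 0.382, -0.0], [-0.0, 0.001, -1.0]]
contact_force: [-1.7, 0.5, -0.1]
gripper_width: 0.003
clock: 14.1
position: [0.6543, -0.1508, 0.0428]
tcp_rot: [[-0.413, 0.911, 0.0], [0.911, 0.413, -0.0], [-0.0, 0.0, -1.0]]
contact_force: [-2.5, -0.2, -0.3]
gripper_width: 0.003
clock: 14.35
position: [0.6559, -0.1501, 0.0428]
tcp_rot: [[-0.413, 0.911, 0.0], [0.911, 0.413, -0.0], [-0.0, 0.0, -1.0]]
contact_force: [-3.1, -0.3, 0.3]
gripper_width: 0.002
clock: 14.6
position: [0.6568, -0.1496, 0.0427]
tcp_rot: [[-0.413, 0.911, -0.002], [0.911, 0.413, -0.0], [0.0, -0.002, -1.0]]
contact_force: [-7.6, -2.5, 1.0]
gripper_width: 0.007
```

The stop is reached again. I'll back away and check.

```bash

python3 -m inch '[[0,0,-0.1,0,0,0,0],[0,0.04,-0.203,0,0,0,0.4],[0,0.04,-0.203,0,0,0,0.4],[0,0.04,-0.203,0,0,0,0.4],[0,0.04,-0.203,0,0,0,0.4],[0,0.04,-0.203,0,0,0,0.4],[0,0.04,-0.203,0,0,0,0.4],[0,0.04,-0.203,0,0,0,0.4],[0,0,-0.35,0,0,0,0],[0,0,-0.4,0,0,0,0],[0,0,0,0,0,0,0]]'
python3 m.py g
```

```text
clock: 15.98
position: [0.5207, -0.1509, 0.0432]
tcp_rot: [[0.063, 0.998, 0.001], [0.998, -0.063, -0.0], [-0.0, 0.001, -1.0]]
contact_force: [0.9, -1.0, -0.3]
gripper_width: 0.006
wrist lever_grip 0.9 [469. 257.] [ 0.5947 -0.1511  0.06  ] -92.9 0.1748
scene lever_grip 0.77 [247. 301.] [ 0.5922 -0.1516  0.06  ] -93.7 0.1754
scene pot 0.7 [357. 186.] [0.5803 0.1008 0.089 ] 106.7 0.0807
scene light_spot 0.74 [353. 186.] [0.5741 0.0984 0.089 ] 111.5 0.0805
top lever_grip 0.75 [463. 175.] [ 0.5944 -0.1526  0.06  ] -93.0 0.1763
top pot 0.88 [293. 185.] [0.5748 0.1037 0.089 ] 109.7 0.0851
top light_spot 0.71 [293. 181.] [0.5803 0.104  0.089 ] 106.0 0.0838
16.575 [-0.1561  0.5165  0.5936]
```

View pics/g_scene.png

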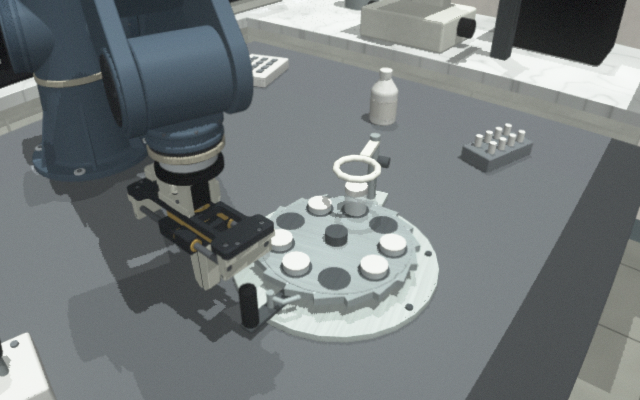

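View pics/g_top.png

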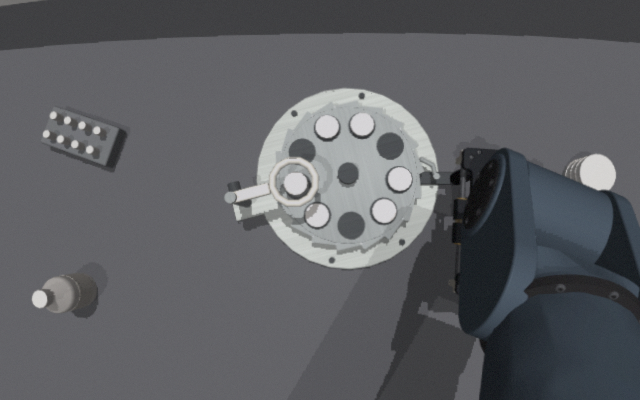

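The cap sits in the middle of the ring in both views: in the top view it is at (296,184) against a ring centre of (294,182). The lever is home at (463,175) and the gripper is clear of it.

```bash
python3 -c "
from station import job_done;print(job_done())"
```

```text
the job is handed in; nothing more can be done
None
```

I pushed the lever through two full strokes with the closed fingers, each to the hard stop, where the force rose to about 8–10 N. After each stroke I backed away and the spring brought the lever home. I handed the job in at about 16.6 s; no verdict is reported.

**Pot:** In the last pictures its cap sits in the middle of the ring light, at an angle of about 107–110° against 106–112° for the light. That is a few mm, well inside the 14 mm limit.

**Lever and gripper:** The lever is at its home stop. The gripper stands about 45 mm clear of it, and the force reading is only noise.

**Disagreements:** The marks from single camera views scattered by 3–5°. One scene-camera mark of the lever grip, taken while the arm hid it, was plainly wrong, so I ignored it.

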